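Stack the parcel on the scale and hold the code reader over its label

TASK

Finish the bundle on the scale: lay the plain flat carton squarely on the one lying there, then the carton with the barcode label squarely on top, label up. Then take the barcode reader out of its dock, carry it over the top of the rack of packs without hitting that, and finish while still holding the reader upright and still about 20 mm above the label, centred over it and with the long side of its head along the label's long side, never letting it touch the bundle. Leave the other things on the table where they are.

Things in the scene. Friction and masses are not known exactly. Their poses are not given: they have to be found in the camera images.
- carton_base: flat closed rigid brown cardboard carton, 120 long (its x) x 60 wide (its y) x 22 mm thick (z), about 150 g. Origin: centre of its underside, z up. The one that already lies on the scale; loose.
- carton_plain: flat closed rigid brown cardboard carton, 120 long (its x) x 60 wide (its y) x 22 mm thick (z), about 150 g. Origin: centre of its underside, z up. Lies on the table, right of the rack (-y side); no label on top. To be gripped across its 60 mm width from above. A carton lying squarely on another has its origin 22 mm above the other's.
- carton_label: flat closed rigid brown cardboard carton, 120 long (its x) x 60 wide (its y) x 22 mm thick (z), about 150 g. Origin: centre of its underside, z up. Lies on the table, right of the rack; told from the others by the white barcode label on its upper face.
- label (a point): centre of the white barcode label (60 x 36 mm, long side along x, with black bars) on the upper face of carton_label. The point is level with that face, 22 mm above the carton's origin and 20 mm from its middle towards its +x end; axes as the carton's.
- reader: barcode reader standing upright in its dock: grey head 70 (x) x 46 (y) x 34 mm tall, reading window in its underside; above it an upright black grip 38 (x) x 30 (y) mm, 33 to 110 mm high. Origin: centre of the underside = of the window; z up along the grip; head's long side is x. About 220 g. Grip across the 30 mm (y) from above, tool point about 88 mm above the origin.
- dock: black charging dock fixed to the table, 92 x 68 mm, floor 10 mm high with a rim up to 16 mm around the reader's head (about 5 mm of play all round): lift the reader straight up out of it. Origin: centre of its underside.
- scale: flat grey bench scale with a steel pan, fixed on the table left of the rack (+y side); 180 (x) x 170 (y) mm, pan top 32 mm above its origin (centre of underside); the pan does not give.
- rack: steel rack fixed to the table between the scale and the right-hand side, full of white and brown packs on edge: 320 (x) x 90 (y) x 125 mm tall, origin at the centre of its underside.
- tape_roll: bystander: brown cardboard tape core ring, 96 mm across, 26 mm tall, lying among the task's things; origin centre of underside.
- phone: bystander: black phone, 150 x 72 x 9 mm, beyond the scale; origin centre of underside.
- scissors: bystander: scissors with red handles lying flat, 165 mm long, 10 mm tall, in front of the scale near the robot; origin at the pivot.
- matchbox: bystander: small brown matchbox, 54 x 36 x 15 mm, at the left; origin centre of underside.
- bowl: bystander: blue plastic bowl, 120 mm across, 45 mm tall, far right; origin centre of underside.
- bottle: bystander: clear bottle, 56 mm across, 150 mm tall, beyond the rack; origin centre of underside.
- mug: bystander: white mug, 76 mm across, 85 mm tall, far side; origin centre of underside.
Not all that is in view belongs to the job. What is shaped like the reader but green is not meant.

How it is judged:
By the outcome, as a careful person would: the job done as asked, in the order asked, and still so for the second after the job is handed in, while the arm keeps its last pose, push and grip.
It also fails if it takes over 72 s, if anything falls off the work surface, if the arm or the gripper's body presses on something with over 40 N, if the wrist force passes 120 N, or if a joint passes its speed limit or range.

ROBOT

A 6-joint arm with a two-finger parallel gripper is mounted at the origin on the work surface. World frame = base frame: x ahead of the robot, y to its left, z up, the work surface at z = 0. Lengths are in mm, angles in degrees, forces in N, time in s.
With the tool pointing down it reaches from about 350 to 850 mm from the base axis. Payload 8.1 kg.
Tool frame: the origin (TCP) lies between the finger pads, 19 mm behind the fingertips; this is the grasp point; z points along the fingers, y is the line along which they close (so a half turn about z gives the same grasp; the last joint's range is limited). The gripper opens to 85 mm and grips with 20 to 120 N. Pads are 22 mm wide; open, the fingers measure 114 mm over their backs; the gripper's body (76 mm by 85 mm) begins 54 mm behind the grasp point. The pads swing forward as they close: fully open they stand 13 mm farther back than shut.
Start: joints at [59.851, 7.471, 85.268, -0, 87.261, -4.893], TCP at [255.978, 542.661, 249.992] pointing down, gripper open.
Joint ranges: [-169.43, 169.43], [-51.17, 129.36], [1.28, 143.12], [-76.62, 256.62], [0, 156.53], [-152.29, 152.29]. Speed limits (degrees/s): [136.94, 136.94, 159.86, 180, 180, 180].

INTERFACE

Orientations are given as [roll, pitch, yaw] about the fixed x, y, z axes, in that order (R = Rz(yaw) Ry(pitch) Rx(roll)).
In Python, from bench import r gives the robot as it stands. The module is installed in compiled form; this text tells all that it offers.
- The arm moves only by the tool jog_arm, never from a script. Its argument "rows" is a list of rows, each a list of 2 entries, a list of its own where there are three numbers: the shift along the tool's x, y, z in mm, then the turn, a rotation vector about the tool's x, y, z in rad. A call has 1 to 10 rows; each row is the pose to reach, as a shift and turn from the pose commanded when the call began, along the tool's axes at that moment; what a row does not reach only later rows make up. A row lasts 1/10 s, in which the tool goes at most 50 mm and 8.59 degrees, less where a joint would pass 70% of its speed; a pose out of reach is approached as far as the arm can. A call with a gripper value outside its range is refused whole. "grip" is the finger opening in mm, from 0 to 85.4, set as the call begins (left out, the last holds). The fingers move at their own pace and stop on an object; "force" is the grip in N (left out, the last holds). Time passes only in rows, so rows that repeat a pose let the fingers close. It gives the time, the measured TCP pose, the force, the opening and the grip force at its end, in the units of the state.
- r.sense(): the state, without advancing time (a new reading comes with each control period).
- r.snapshot(name): name is "side" or "top"; returns (picture, depth): 480x640x3 uint8, blue, green, red; 480x640 float32, mm along the optical axis (not along the pixel's ray), 0 where there is no reading.
- r.camera_params(name): a dict with "fx", "fy", "cx", "cy" (pixels), "dist_coeffs" ([k1, k2, p1, p2, k3] as OpenCV has them; the pictures are not rectified), "pose" (4x4, takes a point from camera to world coordinates). Camera axes: x right, y down, z forward; pixel columns grow to the right and rows downward; lengths in mm; the calibration is good to about 2 mm. A picture is of the moment at which its call begins. camera_params takes no time and is no camera call.
- r.hand_in(): hands the job in; it is judged then, once.
The state is a dict: "time": time; "joint_pos": joint angles; "qd": joint speeds; "joint_efforts": joint torques, N m; "tool_pos": TCP position; "tcp_rot": TCP orientation; "ft_force": force on the tool from outside, world axes, zero at the start; "wrist_torque": the same for the moment, N m; "finger_gap": finger opening in mm; "grip_force": force on a finger pad.
Only numpy, scipy, OpenCV 4.12 (cv2) and the standard library are available. Lean on these libraries where they do the work, as an engineer would, in place of code of your own. Each camera call takes 0.05 s, during which the arm holds its last target. There are 200 camera calls.

## Working session

There is one attempt and no reset: what is moved stays moved. The work goes in short steps, Python scripts to look and compute and a tool call to move; the robot and the scene stay as the last step left them, time stands still between calls to the robot, and variables do not carry over. Pictures are saved under pics/ and viewed, at most 10 in all, crops included, and the job is handed in when it is done.

Besides the shell and the picture viewer there is one more tool, called after "Request:" as name(argument=value, ...), one argument or row to a line, values as JSON. jog_arm: Moves the arm, as the interface text tells. Its arguments: {"type":"object","properties":{"rows":{"type":"array"},"grip":{"type":"number"},"force":{"type":"number"}},"required":["rows"]}

```bash
mkdir -p pics; cat > h.py <<'E'
import numpy as np, cv2
from bench import r
from scipy.spatial.transform import Rotation as R
def snap(n):
    im,d=r.snapshot(n); np.savez('last_%s.npz'%n,im=im,d=d); return im,d
def load(n):
    z=np.load('last_%s.npz'%n); return z['im'],z['d']
def K(n):
    p=r.camera_params(n); return np.array([[p['fx'],0,p['cx']],[0,p['fy'],p['cy']],[0,0,1]]),np.array(p['dist_coeffs'],float),np.array(p['pose'])
def plane(n,uv,z):
    k,d,T=K(n); q=cv2.undistortPoints(np.array(uv,float).reshape(-1,1,2),k,d).reshape(-1,2)
    v=np.c_[q,np.ones(len(q))]@T[:3,:3].T; o=T[:3,3]
    return o+v*((z-o[2])/v[:,2])[:,None]
def cloud(n,d):
    k,dc,T=K(n); h,w=d.shape; u,v=np.meshgrid(np.arange(w),np.arange(h))
    q=cv2.undistortPoints(np.stack([u,v],-1).reshape(-1,1,2).astype(float),k,dc).reshape(h,w,2)
    P=np.dstack([q,np.ones((h,w))])*d[...,None]
    return P@T[:3,:3].T+T[:3,3]
E
python3 - <<'E'
from h import *
for n in('top','side'):
    im,d=snap(n); cv2.imwrite('pics/%s0.png'%n,im); k,dc,T=K(n); print(n,k[0,0],T.round(2).tolist(),dc)
s=r.sense(); print({k:np.round(v,2).tolist() for k,v in s.items()})
E
```

```text
top 609.8743880849912 [[0.02, -0.99, 0.11, 388.78], [-1.0, -0.02, 0.0, 8.74], [-0.0, -0.11, -0.99, 1428.13], [0.0, 0.0, 0.0, 1.0]] [0.06811245 0.         0.         0.         0.        ]
side 484.4523913678447 [[-1.0, -0.04, 0.07, 417.54], [-0.08, 0.63, -0.77, 1038.49], [-0.01, -0.78, -0.63, 890.74], [0.0, 0.0, 0.0, 1.0]] [-0.13171488  0.          0.          0.          0.        ]
{'time': 0.1, 'joint_pos': [59.85, 7.51, 85.32, -0.0, 87.26, -4.89], 'qd': [-0.04, -0.12, 0.01, -0.01, 0.08, -0.02], 'joint_efforts': [0.0, -57.1, -50.19, -0.0, 0.01, 0.0], 'tool_pos': [255.72, 542.25, 249.04], 'tcp_rot': [-179.9, -0.01, 154.75], 'ft_force': [-0.08, -0.62, -0.18], 'wrist_torque': [-0.01, -0.04, 0.03], 'grip_force': 0.0, 'finger_gap': 85.41}
```

View pics/top0.png

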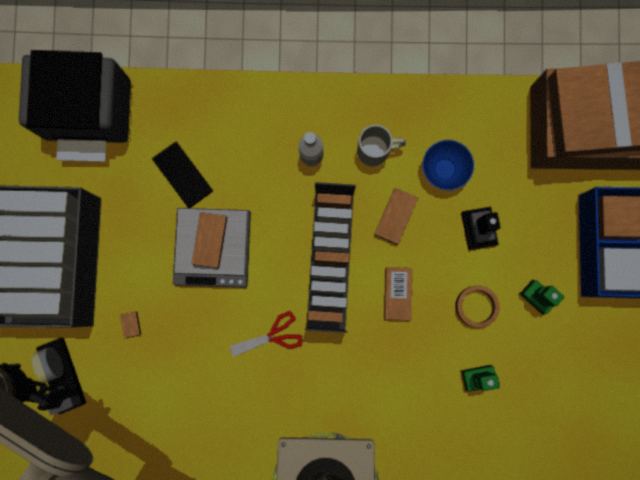

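View pics/side0.png

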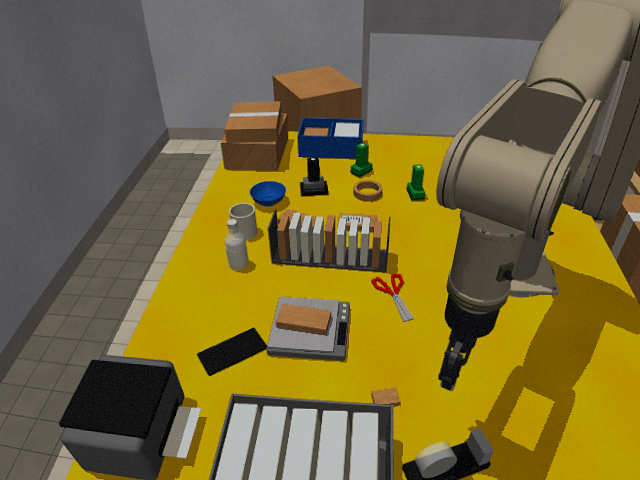

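The top view shows the base carton on the scale at (209,240). Two cartons lie right of the rack: (396,216) has no label, so it is carton_plain, and (398,294) has the barcode, so it is carton_label. There are three reader-shaped things. (482,228) is black and grey in a black dock, so it is the reader; (542,296) and (481,379) are green and not meant. I'll confirm this in a crop while measuring.

```bash
cat >> h.py <<'E'
def rect(n,im,C,uv,z,half=45,lo=None,label=False):
    """min-area rect (world, at plane z) of the brown/white top face near uv"""
    hsv=cv2.cvtColor(im,cv2.COLOR_BGR2HSV)
    m=((hsv[...,0]<18)&(hsv[...,1]>60)&(hsv[...,2]>lo)).astype(np.uint8)
    b=np.zeros_like(m); u,v=uv; b[v-half:v+half,u-half:u+half]=1; m&=b
    m=cv2.morphologyEx(m,cv2.MORPH_CLOSE,np.ones((3,3)))
    cs,_=cv2.findContours(m,cv2.RETR_EXTERNAL,cv2.CHAIN_APPROX_NONE); c=max(cs,key=cv2.contourArea)
    P=plane(n,c.reshape(-1,2),z)[:,:2].astype(np.float32)
    (cx,cy),(w,h),a=cv2.minAreaRect(P)
    if w<h: w,h,a=h,w,a+90
    a=(a+90)%180-90
    return np.round([cx,cy,w,h,a],1)
E
python3 - <<'E'
from h import *
im,d=load('top'); C=cloud('top',d)
for nm,uv,z in(('base',(209,240),54),('plain',(396,216),22),('label',(398,294),22)):
    hsv=cv2.cvtColor(im,cv2.COLOR_BGR2HSV)
    print(nm,im[uv[1],uv[0]],'z',C[uv[1]-3:uv[1]+4,uv[0]-3:uv[0]+4,2].mean().round(1),[rect('top',im,C,uv,z,lo=l).tolist() for l in(60,90,120)])
# label white
hsv=cv2.cvtColor(im,cv2.COLOR_BGR2HSV)
m=((hsv[...,1]<60)).astype(np.uint8); b=np.zeros_like(m); b[268:318,386:410]=1; m&=b
ys,xs=np.nonzero(m); print('label',plane('top',[[xs.min(),ys.min()],[xs.max(),ys.max()],[xs.mean(),ys.mean()]],22).round(1).tolist())
for a in((482,228),(491,222),(331,258),(212,247),(240,250)): print(a,C[a[1],a[0]].round(1))
# reader: points with height bands
reg=C[195:255,455:510]
for lo,hi in((5,25),(36,55),(95,140)):
    q=reg[(reg[...,2]>lo)&(reg[...,2]<hi)&(d[195:255,455:510]>0)][:,:2].astype(np.float32)
    print(lo,hi,len(q),cv2.minAreaRect(q) if len(q)>4 else '')
rk=C[180:335,300:360]; q=rk[(rk[...,2]>90)]; print('rack',q.min(0),q.max(0),cv2.minAreaRect(q[:,:2].astype(np.float32)))
crop=im[180:400,370:570]; cv2.imwrite('pics/crop1.png',cv2.convertScaleAbs(cv2.resize(crop,None,fx=2.7,fy=2.7,interpolation=cv2.INTER_CUBIC),alpha=1.3))
E
```

```text
base [ 49  82 123] z 55.1 [[549.0, 275.7, 121.5, 62.6, -7.3], [550.4, 277.2, 119.3, 59.2, -7.2], [551.3, 277.3, 115.3, 55.2, -7.8]]
plain [ 50  85 126] z 23.3 [[617.0, -150.6, 119.8, 57.9, -22.5], [618.1, -151.1, 117.4, 57.9, -22.5], [619.3, -152.0, 114.5, 55.8, -22.7]]
label [96 96 92] z 23.3 [[436.8, -156.8, 119.4, 58.7, -1.4], [436.8, -156.9, 119.4, 58.5, -1.4], [439.0, -158.8, 114.6, 53.9, -1.0]]
label [[486.1, -140.8, 22.0], [429.3, -175.6, 22.0], [457.6, -158.3, 22.0]]
(482, 228) [ 583.2 -333.6   86.3]
(491, 222) [ 591.7 -344.4  119.7]
(331, 258) [506.6  -1.  124. ]
(212, 247) [531.7 266.3  62.8]
(240, 250) [529.7 208.4  27.5]
5 25 616 ((603.3013916015625, -353.387939453125), (140.10911560058594, 127.25455474853516), 0.934258222579956)
36 55 327 ((594.0147705078125, -345.6830139160156), (69.83285522460938, 47.12898254394531), 11.569397926330566)
95 140 287 ((593.9434204101562, -345.83740234375), (38.18773651123047, 30.51007843017578), 11.13790225982666)
rack [349.79087928 -51.42425091  90.08418794] [ 671.92647053   53.46779192 1428.12927469] ((511.37750244140625, 0.952301025390625), (91.17425537109375, 321.2594299316406), 87.45391082763672)
```

View pics/crop1.png

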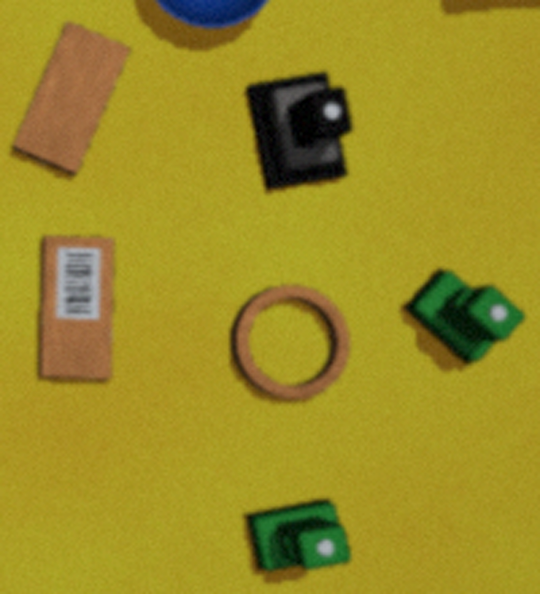

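The crop confirms it: carton_plain at (70,100), carton_label at (78,310), the black and grey reader in its dock at (300,130), and two green look-alikes. Measured sizes and heights agree with those given. I'll move over carton_plain now.

Request:
jog_arm(
  rows=[
    [[-20, -15, 0], [0, 0, 0]],
    [[-60, -45, 0], [0, 0, -0.02]],
    [[-623, -472, 0], [0, 0, -0.048]],
    [[-623, -472, 0], [0, 0, -0.048]],
    [[-623, -472, 0], [0, 0, -0.048]],
    [[-623, -472, 0], [0, 0, -0.048]],
    [[-623, -472, 0], [0, 0, -0.048]],
    [[-623, -472, 0], [0, 0, -0.048]],
    [[-623, -472, 0], [0, 0, -0.048]],
    [[-623, -472, 0], [0, 0, -0.048]],
  ],
  grip=85,
)

```text
time: 1.1
tool_pos: [476.5, 119.8, 249.8]
tcp_rot: [180.0, -0.0, 157.5]
ft_force: [1.8, 0.3, -0.5]
finger_gap: 84.8
grip_force: 0.0
```

```bash
cat >> h.py <<'E'
def go(*targets):
    "tool-frame deltas from the measured pose to (x,y,z,yaw) targets"
    s=r.sense(); Rc=R.from_euler('xyz',s['tcp_rot'],degrees=True); p=np.array(s['tool_pos'])
    print('t',round(s['time'],2),'pos',p.round(1),'rpy',np.round(s['tcp_rot'],2),'gap',round(s['finger_gap'],1),'F',np.round(s['ft_force'],1),'g',round(s['grip_force'],1),'j',np.round(s['joint_pos'],0))
    for t in targets:
        Rt=R.from_euler('xyz',[180,0,t[3]],degrees=True)
        print(t,'->',Rc.inv().apply(np.array(t[:3])-p).round(1).tolist(),(Rc.inv()*Rt).as_rotvec().round(4).tolist())
E
python3 -c "
from h import *
go((617.5,-150.8,120,157.5),(617.5,-150.8,18,157.5))"
```

```text
t 1.1 pos [476.5 119.8 249.8] rpy [ 1.800e+02 -1.000e-02  1.575e+02] gap 84.8 F [ 1.8  0.3 -0.5] g 0.0 j [  8. -10. 102.   0.  87. -59.]
(617.5, -150.8, 120, 157.5) -> [-233.9, -196.0, 129.7] [0.0, -0.0002, -0.0]
(617.5, -150.8, 18, 157.5) -> [-233.9, -196.0, 231.7] [0.0, -0.0002, -0.0]
```

Request:
jog_arm(
  rows=[
    [[-40, -33, 0], [0, 0, 0]],
    [[-80, -67, 0], [0, 0, 0]],
    [[-115, -96, 0], [0, 0, 0]],
    [[-145, -121, 20], [0, 0, 0]],
    [[-175, -147, 50], [0, 0, 0]],
    [[-195, -163, 85], [0, 0, 0]],
    [[-205, -172, 110], [0, 0, 0]],
    [[-210, -175, 125], [0, 0, 0]],
    [[-210, -175, 125], [0, 0, 0]],
    [[-210, -175, 125], [0, 0, 0]],
  ],
)

```text
time: 2.1
tool_pos: [603.3, -119.6, 125.7]
tcp_rot: [180.0, 0.0, 157.5]
ft_force: [-0.4, 1.0, 0.4]
finger_gap: 85.0
grip_force: 0.0
```

```bash
python3 -c "
from h import *
go((617.5,-150.8,60,157.5),(617.5,-150.8,18,157.5))"
```

```text
t 2.1 pos [ 603.3 -119.6  125.7] rpy [179.99   0.   157.52] gap 85.0 F [-0.4  1.   0.4] g 0.0 j [-16.  15.  90.   0.  75. -84.]
(617.5, -150.8, 60, 157.5) -> [-25.0, -23.4, 65.7] [0.0002, 0.0001, 0.0003]
(617.5, -150.8, 18, 157.5) -> [-25.0, -23.4, 107.7] [0.0002, 0.0001, 0.0003]
```

Request:
jog_arm(
  rows=[
    [[-12, -11, 15], [0, 0, 0]],
    [[-25, -23.5, 40], [0, 0, 0]],
    [[-25, -23.5, 65], [0, 0, 0]],
    [[-25, -23.5, 80], [0, 0, 0]],
    [[-25, -23.5, 92], [0, 0, 0]],
    [[-25, -23.5, 100], [0, 0, 0]],
    [[-25, -23.5, 104], [0, 0, 0]],
    [[-25, -23.5, 106], [0, 0, 0]],
    [[-25, -23.5, 106], [0, 0, 0]],
  ],
)

```text
time: 3.0
tool_pos: [617.6, -151.6, 19.5]
tcp_rot: [180.0, 0.0, 157.5]
ft_force: [-0.4, 0.5, -0.8]
finger_gap: 84.9
grip_force: 0.0
```

Request:
jog_arm(
  rows=[
    [[0, 0, 0], [0, 0, 0]],
    [[0, 0, 0], [0, 0, 0]],
    [[0, 0, 0], [0, 0, 0]],
    [[0, 0, 0], [0, 0, 0]],
    [[0, 0, 0], [0, 0, 0]],
    [[0, 0, 0], [0, 0, 0]],
    [[0, 0, 0], [0, 0, 0]],
    [[0, 0, 0], [0, 0, 0]],
  ],
  grip=50,
  force=45,
)

```text
time: 3.8
tool_pos: [617.9, -151.9, 20.0]
tcp_rot: [180.0, 0.1, 157.5]
ft_force: [-0.7, 1.0, 5.8]
finger_gap: 58.9
grip_force: 50.3
```

Request:
jog_arm(
  rows=[
    [[0, 0, -8], [0, 0, 0]],
    [[0, 0, -30], [0, 0, 0]],
    [[0, 0, -65], [0, 0, 0]],
    [[0, 0, -105], [0, 0, 0]],
    [[6, 10, -140], [0, 0, 0]],
    [[17, 28, -165], [0, 0, -0.02]],
    [[34, 55, -178], [0, 0, -0.05]],
    [[55, 90, -180], [0, 0, -0.1]],
    [[77, 125, -180], [0, 0, -0.15]],
    [[98, 160, -180], [0, 0, -0.2]],
  ],
)

```text
time: 4.8
tool_pos: [587.2, 35.2, 199.3]
tcp_rot: [180.0, -0.0, 169.0]
ft_force: [1.4, 0.6, -0.9]
finger_gap: 58.8
grip_force: 49.5
```

```bash
python3 -c "
from h import *
go((550,277,200,172.7),(550,277,120,172.7))"
```

```text
t 4.8 pos [587.2  35.2 199.3] rpy [ 1.8000e+02 -1.0000e-02  1.6904e+02] gap 58.8 F [ 1.4  0.6 -0.9] g 49.5 j [ -2.   7.  91.   0.  82. -81.]
(550, 277, 200, 172.7) -> [82.5, 230.3, -0.7] [0.0001, -0.0002, -0.0638]
(550, 277, 120, 172.7) -> [82.5, 230.3, 79.3] [0.0001, -0.0002, -0.0638]
```

Request:
jog_arm(
  rows=[
    [[14, 39, 0], [0, 0, -0.02]],
    [[29, 81, 0], [0, 0, -0.04]],
    [[43, 120, 0], [0, 0, -0.064]],
    [[57, 159, 5], [0, 0, -0.064]],
    [[70, 194, 20], [0, 0, -0.064]],
    [[78, 217, 45], [0, 0, -0.064]],
    [[82, 229, 68], [0, 0, -0.064]],
    [[82.5, 230, 82], [0, 0, -0.064]],
    [[82.5, 230, 90], [0, 0, -0.064]],
    [[82.5, 230, 90], [0, 0, -0.064]],
  ],
)

```text
time: 5.8
tool_pos: [550.6, 274.1, 107.8]
tcp_rot: [-179.9, -0.1, 172.6]
ft_force: [-0.4, 0.9, -1.3]
finger_gap: 59.3
grip_force: 49.5
```

```bash
python3 -c "
from h import *
go((550,277,76,172.7),(550,277,74,172.7))
im,d=snap('top'); cv2.imwrite('pics/t1.png',cv2.resize(im[170:310,140:280],None,fx=4,fy=4))"
```

```text
t 5.8 pos [550.6 274.1 107.8] rpy [-1.7992e+02 -1.1000e-01  1.7257e+02] gap 59.3 F [-0.4  0.9 -1.3] g 49.5 j [ 22.  16.  91.  -0.  73. -61.]
(550, 277, 76, 172.7) -> [0.9, 2.9, 31.8] [-0.0015, -0.0019, -0.0022]
(550, 277, 74, 172.7) -> [0.9, 2.9, 33.8] [-0.0015, -0.0019, -0.0022]
```

View pics/t1.png

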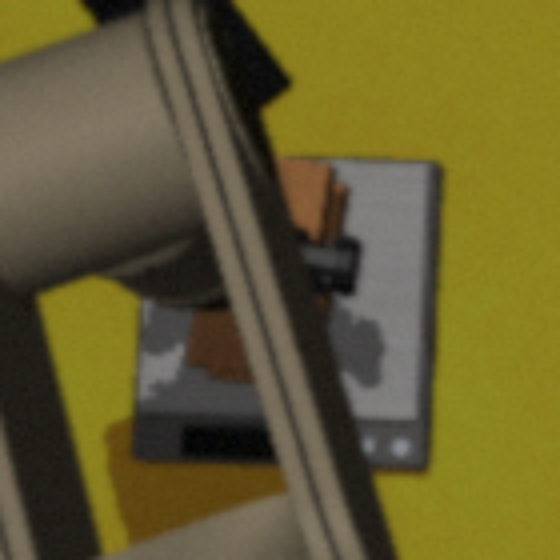

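The crop shows the held carton parallel over the base carton at about (310,270). The gripper is at 108 mm and the edges look aligned, so I'll lower it.

Request:
jog_arm(
  rows=[
    [[0.4, 1.5, 8], [0, 0, 0]],
    [[0.9, 2.9, 18], [-0.0015, -0.002, -0.002]],
    [[0.9, 2.9, 25], [-0.0015, -0.002, -0.002]],
    [[0.9, 2.9, 29], [-0.0015, -0.002, -0.002]],
    [[0.9, 2.9, 31], [-0.0015, -0.002, -0.002]],
    [[0.9, 2.9, 32], [-0.0015, -0.002, -0.002]],
    [[0.9, 2.9, 32.5], [-0.0015, -0.002, -0.002]],
    [[0.9, 2.9, 32.5], [-0.0015, -0.002, -0.002]],
  ],
)

```text
time: 6.65
tool_pos: [550.8, 278.4, 76.8]
tcp_rot: [179.9, 0.1, 172.7]
ft_force: [0.3, 0.6, -1.4]
finger_gap: 59.2
grip_force: 49.5
```

Request:
jog_arm(
  rows=[
    [[0.5, -0.8, 1], [0, 0, 0]],
    [[0.5, -0.8, 2], [0, 0, 0]],
    [[0.5, -0.8, 2.5], [0, 0, 0]],
    [[0.5, -0.8, 2.5], [0, 0, 0]],
  ],
)

```text
time: 7.05
tool_pos: [550.0, 277.6, 74.0]
tcp_rot: [179.9, 0.1, 172.7]
ft_force: [-0.9, -0.5, -0.8]
finger_gap: 58.5
grip_force: 49.5
```

Request:
jog_arm(
  rows=[
    [[0, 0, 0.5], [0, 0, 0]],
    [[0, 0, 1], [0, 0, 0]],
    [[0, 0, 1], [0, 0, 0]],
  ],
)

```text
time: 7.35
tool_pos: [550.0, 277.6, 74.0]
tcp_rot: [179.9, 0.1, 172.7]
ft_force: [-4.5, -1.9, 6.4]
finger_gap: 59.2
grip_force: 50.4
```

Contact at 6 N, so I'll release and rise.

Request:
jog_arm(
  rows=[
    [[0, 0, -0.5], [0, 0, 0]],
    [[0, 0, -0.5], [0, 0, 0]],
    [[0, 0, -0.5], [0, 0, 0]],
    [[0, 0, -0.5], [0, 0, 0]],
    [[0, 0, -0.5], [0, 0, 0]],
    [[0, 0, -6], [0, 0, 0]],
    [[0, 0, -25], [0, 0, 0]],
    [[0, 0, -60], [0, 0, 0]],
    [[0, 0, -95], [0, 0, 0]],
    [[0, 0, -120], [0, 0, 0]],
  ],
  grip=85,
)

```text
time: 8.35
tool_pos: [550.5, 277.7, 196.3]
tcp_rot: [179.8, 0.3, 172.7]
ft_force: [0.8, 0.2, 0.4]
finger_gap: 84.9
grip_force: 0.0
```

```bash
python3 -c "
from h import *
go((436.8,-156.9,190,178.6),(436.8,-156.9,120,178.6))"
```

```text
t 8.35 pos [550.5 277.7 196.3] rpy [179.83   0.27 172.74] gap 84.9 F [0.8 0.2 0.4] g 0.0 j [ 22.  11.  87.   0.  82. -61.]
(436.8, -156.9, 190, 178.6) -> [57.8, -445.5, 4.7] [0.0027, 0.0048, -0.1023]
(436.8, -156.9, 120, 178.6) -> [58.2, -445.7, 74.7] [0.0027, 0.0048, -0.1023]
```

Request:
jog_arm(
  rows=[
    [[2, -15, 0], [0, 0, 0]],
    [[7, -55, 0], [0.001, 0.002, -0.02]],
    [[13, -103, 0], [0.002, 0.004, -0.05]],
    [[19, -151, 0], [0.0027, 0.0048, -0.08]],
    [[26, -199, 0], [0.0027, 0.0048, -0.102]],
    [[32, -247, 0], [0.0027, 0.0048, -0.102]],
    [[38, -295, 0], [0.0027, 0.0048, -0.102]],
    [[44, -343, 0], [0.0027, 0.0048, -0.102]],
    [[51, -391, 0], [0.0027, 0.0048, -0.102]],
    [[56, -430, 10], [0.0027, 0.0048, -0.102]],
  ],
)

```text
time: 9.35
tool_pos: [439.0, -144.7, 183.1]
tcp_rot: [-179.9, -0.0, 178.5]
ft_force: [1.2, -0.7, -0.3]
finger_gap: 85.0
grip_force: 0.0
```

```bash
python3 - <<'E'
from h import *
go((436.8,-156.9,60,178.6),(436.8,-156.9,19.5,178.6))
im,d=snap('top'); C=cloud('top',d)
hsv=cv2.cvtColor(im,cv2.COLOR_BGR2HSV)
for l in(60,90,105): print(rect('top',im,C,(212,240),76,lo=l))
print(C[236:246,206:216,2].mean())
cv2.imwrite('pics/t2.png',cv2.resize(im[180:310,150:280],None,fx=4,fy=4,interpolation=cv2.INTER_CUBIC))
E
```

```text
t 9.35 pos [ 439.  -144.7  183.1] rpy [-1.7985e+02 -4.0000e-02  1.7853e+02] gap 85.0 F [ 1.2 -0.7 -0.3] g 0.0 j [ -24.  -12.  111.   -0.   81. -113.]
(436.8, -156.9, 60, 178.6) -> [1.8, -11.9, 123.2] [-0.0026, -0.0007, -0.0013]
(436.8, -156.9, 19.5, 178.6) -> [1.8, -11.8, 163.7] [-0.0026, -0.0007, -0.0013]
[550.3 274.8 125.5  69.3  -7.3]
[551.8 276.6 123.1  65.2  -7.2]
[552.4 279.9 119.   58.6  -7.2]
76.92907014212413
```

View pics/t2.png

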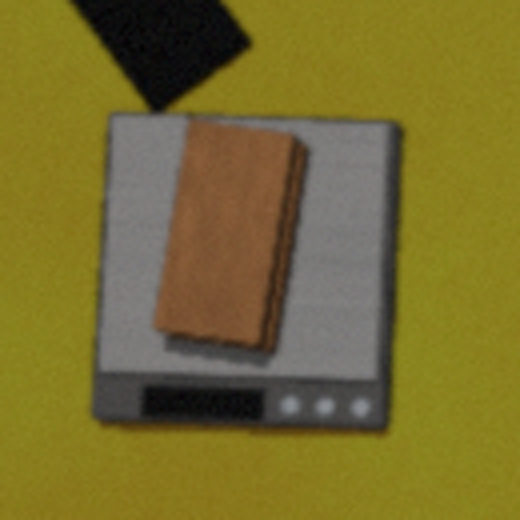

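The crop shows the plain carton stacked parallel on the base carton, edges flush to 1–2 mm, top face about (225,232). Next is carton_label.

Request:
jog_arm(
  rows=[
    [[1, -9, 40], [-0.002, 0, -0.001]],
    [[1, -12.5, 85], [-0.0026, 0, -0.001]],
    [[1, -12.5, 120], [-0.0026, 0, -0.001]],
    [[1, -12.5, 143], [-0.0026, 0, -0.001]],
    [[1, -12.5, 154], [-0.0026, 0, -0.001]],
    [[1, -12.5, 160], [-0.0026, 0, -0.001]],
    [[1, -12.5, 163], [-0.0026, 0, -0.001]],
    [[1, -12.5, 163], [-0.0026, 0, -0.001]],
  ],
)

```text
time: 10.2
tool_pos: [438.7, -155.0, 20.1]
tcp_rot: [180.0, -0.1, 178.6]
ft_force: [-0.2, 0.2, 0.3]
finger_gap: 85.4
grip_force: 0.0
```

Request:
jog_arm(
  rows=[
    [[0, 0, 0], [0, 0, 0]],
    [[0, 0, 0], [0, 0, 0]],
    [[0, 0, 0], [0, 0, 0]],
    [[0, 0, 0], [0, 0, 0]],
    [[0, 0, 0], [0, 0, 0]],
    [[0, 0, 0], [0, 0, 0]],
    [[0, 0, 0], [0, 0, 0]],
  ],
  grip=50,
  force=45,
)

```text
time: 10.9
tool_pos: [439.1, -155.2, 20.7]
tcp_rot: [180.0, -0.0, 178.6]
ft_force: [-1.4, -0.3, 7.0]
finger_gap: 59.0
grip_force: 49.1
```

```bash
python3 - <<'E'
from h import *
im,d=load('top'); C=cloud('top',d)
for l in(112,120): print(rect('top',im,C,(212,240),76,lo=l))
go((550.2,277.3,200,172.7))
E
```

```text
[552.6 279.9 118.8  58.4  -7.4]
[552.6 280.1 116.8  57.2  -7.7]
t 10.9 pos [ 439.1 -155.2   20.7] rpy [ 1.7998e+02 -4.0000e-02  1.7864e+02] gap 59.0 F [-1.4 -0.3  7. ] g 49.1 j [ -26.    1.  118.    0.   61. -114.]
(550.2, 277.3, 200, 172.7) -> [-100.7, 435.1, -179.2] [0.0003, -0.0006, 0.1038]
```

```bash
python3 - <<'E'
from h import *
im,d=snap('side'); a,_=load('top')
A=cv2.resize(im[285:365,260:360],(600,480),interpolation=cv2.INTER_CUBIC)
cv2.imwrite('pics/s1.png',A)
E
```

```text
(no output)
```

View pics/s1.png

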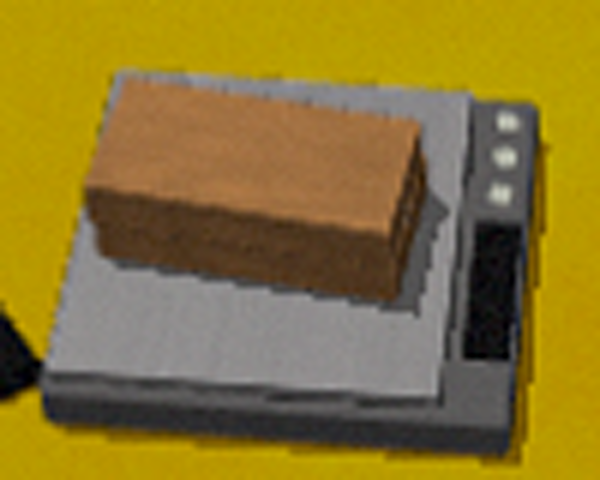

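The side crop shows the two-carton stack with its long and end faces continuous, aligned to about 2 mm. I'll carry the labelled carton over the rack.

Request:
jog_arm(
  rows=[
    [[0, 0, -8], [0, 0, 0]],
    [[0, 0, -30], [0, 0, 0]],
    [[0, 0, -65], [0, 0, 0]],
    [[0, 0, -105], [0, 0, 0]],
    [[-2, 10, -145], [0, 0, 0]],
    [[-7, 30, -173], [0, 0, 0.01]],
    [[-14, 61, -188], [0, 0, 0.02]],
    [[-23, 100, -190], [0, 0, 0.04]],
    [[-33, 141, -190], [0, 0, 0.06]],
    [[-43, 182, -190], [0, 0, 0.08]],
  ],
)

```text
time: 11.95
tool_pos: [486.0, 27.5, 210.4]
tcp_rot: [179.9, -0.1, 174.0]
ft_force: [1.3, -0.4, -1.3]
finger_gap: 58.7
grip_force: 48.8
```

Request:
jog_arm(
  rows=[
    [[-10, 40, 0], [0, 0, 0.01]],
    [[-20, 82, 0], [0, 0, 0.02]],
    [[-30, 124, 0], [0, 0, 0.024]],
    [[-39, 165, 0], [0, 0, 0.024]],
    [[-47, 200, 5], [0, 0, 0.024]],
    [[-53, 228, 25], [0, 0, 0.024]],
    [[-57, 244, 50], [0, 0, 0.024]],
    [[-59, 252, 70], [0, 0, 0.024]],
    [[-59, 252, 75], [0, 0, 0.024]],
    [[-59, 252, 75], [0, 0, 0.024]],
  ],
)

```text
time: 12.95
tool_pos: [569.5, 270.1, 133.7]
tcp_rot: [-180.0, -0.3, 172.7]
ft_force: [0.6, -0.5, -1.0]
finger_gap: 59.1
grip_force: 48.8
```

```bash
python3 -c "
from h import *
go((551.5,276.5,98.5,172.7),(551.5,276.5,96.7,172.7))
im,d=snap('top')"
```

```text
t 12.95 pos [569.5 270.1 133.7] rpy [-179.99   -0.3   172.7 ] gap 59.1 F [ 0.6 -0.5 -1. ] g 48.8 j [ 21.  17.  87.   0.  76. -62.]
(551.5, 276.5, 98.5, 172.7) -> [18.5, 4.0, 35.3] [-0.0002, -0.0052, -0.0001]
(551.5, 276.5, 96.7, 172.7) -> [18.5, 4.0, 37.1] [-0.0002, -0.0052, -0.0001]
```

Request:
jog_arm(
  rows=[
    [[8, 2, 5], [0, -0.002, 0]],
    [[18.5, 4, 15], [0, -0.005, 0]],
    [[18.5, 4, 23], [0, -0.005, 0]],
    [[18.5, 4, 29], [0, -0.005, 0]],
    [[18.5, 4, 32], [0, -0.005, 0]],
    [[18.5, 4, 33], [0, -0.005, 0]],
    [[18.5, 4, 33], [0, -0.005, 0]],
    [[18.5, 4, 33], [0, -0.005, 0]],
  ],
)

```text
time: 13.8
tool_pos: [552.9, 277.0, 102.0]
tcp_rot: [179.9, 0.1, 172.7]
ft_force: [-0.6, 0.1, -1.4]
finger_gap: 58.8
grip_force: 48.8
```

```bash
python3 -c "
from h import *
go((551.5,276.5,96.7,172.7))"
```

```text
t 13.8 pos [552.9 277.  102. ] rpy [1.7992e+02 1.5000e-01 1.7267e+02] gap 58.8 F [-0.6  0.1 -1.4] g 48.8 j [ 22.  17.  91.  -0.  72. -61.]
(551.5, 276.5, 96.7, 172.7) -> [1.4, -0.7, 5.2] [0.0014, 0.0026, -0.0006]
```

Request:
jog_arm(
  rows=[
    [[1, -0.5, 1.5], [0.001, 0.002, 0]],
    [[1, -0.5, 3], [0.001, 0.002, 0]],
    [[1, -0.5, 4], [0.001, 0.002, 0]],
    [[1, -0.5, 4.5], [0.001, 0.002, 0]],
    [[1, -0.5, 4.5], [0.001, 0.002, 0]],
  ],
)

```text
time: 14.3
tool_pos: [551.4, 276.6, 96.9]
tcp_rot: [180.0, -0.0, 172.7]
ft_force: [1.1, -0.0, -0.9]
finger_gap: 59.1
grip_force: 48.8
```

Request:
jog_arm(
  rows=[
    [[0, 0, 0.5], [0, 0, 0]],
    [[0, 0, 1], [0, 0, 0]],
    [[0, 0, 1], [0, 0, 0]],
  ],
)

```text
time: 14.6
tool_pos: [551.6, 276.7, 96.7]
tcp_rot: [180.0, 0.0, 172.7]
ft_force: [-2.3, -0.9, 5.1]
finger_gap: 58.8
grip_force: 49.4
```

Contact at 5 N. Release and rise.

Request:
jog_arm(
  rows=[
    [[0, 0, -0.5], [0, 0, 0]],
    [[0, 0, -0.5], [0, 0, 0]],
    [[0, 0, -0.5], [0, 0, 0]],
    [[0, 0, -0.5], [0, 0, 0]],
    [[0, 0, -0.5], [0, 0, 0]],
    [[0, 0, -6], [0, 0, 0]],
    [[0, 0, -25], [0, 0, 0]],
    [[0, 0, -60], [0, 0, 0]],
    [[0, 0, -100], [0, 0, 0]],
    [[0, 0, -140], [0, 0, 0]],
  ],
  grip=85,
)

```text
time: 15.6
tool_pos: [551.1, 276.5, 237.7]
tcp_rot: [-180.0, -0.0, 172.7]
ft_force: [1.4, -0.3, -0.5]
finger_gap: 85.0
grip_force: 0.0
```

```bash
python3 -c "
from h import *
go((594,-345.8,240,191.4),(594,-345.8,240,172.7))"
```

```text
t 15.6 pos [551.1 276.5 237.7] rpy [-1.8000e+02 -2.0000e-02  1.7268e+02] gap 85.0 F [ 1.4 -0.3 -0.5] g 0.0 j [ 22.  10.  83.   0.  86. -61.]
(594, -345.8, 240, 191.4) -> [-121.8, -611.7, -2.3] [-0.0, -0.0003, -0.3268]
(594, -345.8, 240, 172.7) -> [-121.8, -611.7, -2.3] [-0.0001, -0.0003, -0.0004]
```

Request:
jog_arm(
  rows=[
    [[-3, -15, 0], [0, 0, 0]],
    [[-11, -55, 0], [0, 0, -0.03]],
    [[-20, -103, 0], [0, 0, -0.08]],
    [[-30, -150, 0], [0, 0, -0.13]],
    [[-39, -198, 0], [0, 0, -0.18]],
    [[-49, -246, 0], [0, 0, -0.23]],
    [[-58, -293, 0], [0, 0, -0.28]],
    [[-68, -340, 0], [0, 0, -0.327]],
    [[-77, -388, 0], [0, 0, -0.327]],
    [[-86, -430, 0], [0, 0, -0.327]],
  ],
)

```text
time: 16.6
tool_pos: [581.5, -163.5, 236.2]
tcp_rot: [-180.0, 0.0, -168.6]
ft_force: [1.4, 0.8, -0.3]
finger_gap: 85.3
grip_force: 0.0
```

```bash
python3 - <<'E'
from h import *
go((594,-345.8,190,191.4),(594,-345.8,98,191.4))
im,d=snap('top'); C=cloud('top',d)
for l in(90,105,112,120): print(rect('top',im,C,(212,240),98,lo=l))
b=cv2.cvtColor(im,cv2.COLOR_BGR2HSV); 
w=((b[...,1]<75)).astype(np.uint8); box=np.zeros_like(w); box[205:262,196:224]=1
w=cv2.morphologyEx(w&box,cv2.MORPH_CLOSE,np.ones((3,3)))
for c in cv2.findContours(w,0,1)[0]:
    if cv2.contourArea(c)>80: print(cv2.boundingRect(c),cv2.minAreaRect(plane('top',c.reshape(-1,2),98)[:,:2].astype(np.float32)))
cv2.imwrite('pics/t3.png',cv2.resize(im[180:310,150:280],None,fx=4,fy=4,interpolation=cv2.INTER_CUBIC))
E
```

```text
t 16.6 pos [ 581.5 -163.5  236.2] rpy [-1.7998e+02  2.0000e-02 -1.6862e+02] gap 85.3 F [ 1.4  0.8 -0.3] g 0.0 j [ -21.    8.   86.   -0.   86. -122.]
(594, -345.8, 190, 191.4) -> [23.7, -181.2, 46.2] [-0.0003, 0.0003, -0.0004]
(594, -345.8, 98, 191.4) -> [23.8, -181.2, 138.2] [-0.0003, 0.0003, -0.0004]
[550.7 278.3 120.6  60.6  -7.7]
[551.5 279.1 119.1  58.6  -7.5]
[551.6 279.2 118.9  58.2  -7.4]
[551.1 279.2 117.9  56.7  -7.3]
(196, 213, 20, 30) ((570.7764282226562, 276.10894775390625), (36.78894805908203, 60.84945297241211), 82.81761169433594)
```

View pics/t3.png

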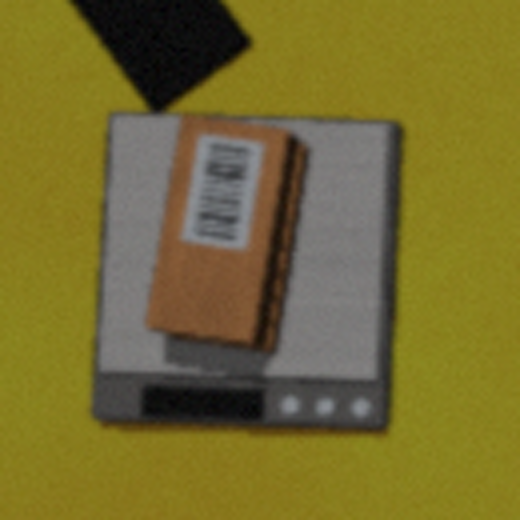

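The crop shows carton_label on top with the label up, centred at about (224,192) in the crop and long side along the carton. The label measures 61x37 mm, and all three cartons are flush to about 2 mm. Next is the reader.

Request:
jog_arm(
  rows=[
    [[6, -45, 0], [0, 0, 0]],
    [[12, -90, 5], [0, 0, 0]],
    [[18, -130, 20], [0, 0, 0]],
    [[22, -160, 35], [0, 0, 0]],
    [[24, -175, 42], [0, 0, 0]],
    [[24, -181, 46], [0, 0, 0]],
    [[24, -181, 46], [0, 0, 0]],
    [[24, -181, 46], [0, 0, 0]],
  ],
)

```text
time: 17.45
tool_pos: [594.9, -341.8, 190.8]
tcp_rot: [-180.0, 0.1, -168.5]
ft_force: [-0.9, 0.6, -0.7]
finger_gap: 84.9
grip_force: 0.0
```

```bash
python3 -c "
from h import *
go((593.5,-346.3,98,191.4))"
```

```text
t 17.45 pos [ 594.9 -341.8  190.8] rpy [-1.8000e+02  5.0000e-02 -1.6852e+02] gap 84.9 F [-0.9  0.6 -0.7] g 0.0 j [ -34.   22.   74.    0.   84. -136.]
(593.5, -346.3, 98, 191.4) -> [2.3, -4.2, 92.8] [-0.0, 0.0009, 0.0014]
```

Request:
jog_arm(
  rows=[
    [[2, -3, 15], [0, 0, 0.001]],
    [[2, -4, 40], [0, 0.001, 0.0014]],
    [[2, -4, 62], [0, 0.001, 0.0014]],
    [[2, -4, 78], [0, 0.001, 0.0014]],
    [[2, -4, 87], [0, 0.001, 0.0014]],
    [[2, -4, 91], [0, 0.001, 0.0014]],
    [[2, -4, 92], [0, 0.001, 0.0014]],
    [[2, -4, 92], [0, 0.001, 0.0014]],
  ],
)

```text
time: 18.25
tool_pos: [593.7, -347.7, 99.1]
tcp_rot: [-179.9, 0.0, -168.7]
ft_force: [0.2, -0.4, -1.1]
finger_gap: 84.8
grip_force: 0.0
```

```bash
python3 -c "
from h import *
go((593.5,-346.3,98,191.4))"
```

```text
t 18.25 pos [ 593.7 -347.7   99.1] rpy [-1.7994e+02  2.0000e-02 -1.6866e+02] gap 84.8 F [ 0.2 -0.4 -1.1] g 0.0 j [ -35.   27.   78.   -0.   75. -136.]
(593.5, -346.3, 98, 191.4) -> [-0.1, 1.4, 1.1] [-0.0011, 0.0003, -0.0011]
```

Request:
jog_arm(
  rows=[
    [[0, 1, 1], [0, 0, -0.001]],
    [[0, 1, 1], [0, 0, -0.001]],
    [[0, 1, 1], [0, 0, -0.001]],
    [[0, 1, 1], [0, 0, -0.001]],
    [[0, 1, 1], [0, 0, -0.001]],
    [[0, 1, 1], [0, 0, -0.001]],
    [[0, 1, 1], [0, 0, -0.001]],
    [[0, 1, 1], [0, 0, -0.001]],
    [[0, 1, 1], [0, 0, -0.001]],
    [[0, 1, 1], [0, 0, -0.001]],
  ],
  grip=20,
  force=60,
)

```text
time: 19.25
tool_pos: [593.1, -346.5, 97.4]
tcp_rot: [-180.0, -0.0, -168.6]
ft_force: [-0.9, -1.8, 4.6]
finger_gap: 29.1
grip_force: 63.0
```

```bash
python3 -c "
from h import *
go((593.5,-346.3,98,191.4))"
```

```text
t 19.25 pos [ 593.1 -346.5   97.4] rpy [-1.7998e+02 -3.0000e-02 -1.6861e+02] gap 29.1 F [-0.9 -1.8  4.6] g 63.0 j [ -35.   27.   78.   -0.   75. -136.]
(593.5, -346.3, 98, 191.4) -> [-0.5, 0.1, -0.6] [-0.0003, -0.0005, -0.0002]
```

The grip is firm: 29 mm gap at 63 N. Lifting straight up.

Request:
jog_arm(
  rows=[
    [[0, 0, -5], [0, 0, 0]],
    [[0, 0, -15], [0, 0, 0]],
    [[0, 0, -32], [0, 0, 0]],
    [[0, 0, -55], [0, 0, 0]],
    [[0, 0, -85], [0, 0, 0]],
    [[0, 0, -115], [0, 0, 0]],
    [[0, 0, -142], [0, 0, 0]],
    [[0, 0, -162], [0, 0, 0]],
    [[0, 0, -172], [0, 0, 0]],
    [[0, 0, -175], [0, 0, 0]],
  ],
)

```text
time: 20.25
tool_pos: [593.6, -346.7, 274.5]
tcp_rot: [-179.9, 0.1, -168.6]
ft_force: [0.6, -0.3, -3.0]
finger_gap: 29.5
grip_force: 62.4
```

```bash
python3 - <<'E'
from h import *
go((569.8,274.2,272,172.7))
im,d=snap('side'); cv2.imwrite('pics/s2.png',cv2.resize(im[60:220,220:420],None,fx=3,fy=3))
E
```

```text
t 20.25 pos [ 593.6 -346.7  274.5] rpy [-1.7987e+02  8.0000e-02 -1.6861e+02] gap 29.5 F [ 0.6 -0.3 -3. ] g 62.4 j [ -35.   21.   68.   -0.   92. -136.]
(569.8, 274.2, 272, 172.7) -> [-99.3, 613.3, 1.3] [-0.002, 0.0018, 0.3263]
```

View pics/s2.png

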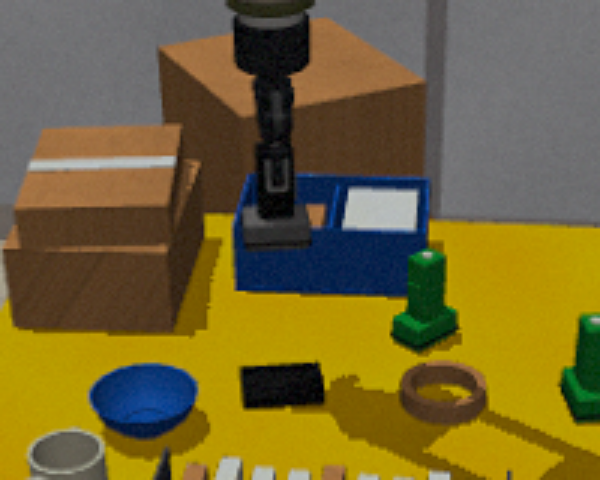

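The reader is out of the dock (283,385) and hanging upright, head at (278,225). I'll carry it over the rack.

Request:
jog_arm(
  rows=[
    [[-1, 8, 0], [0, 0, 0]],
    [[-4, 27, 0], [0, 0, 0.01]],
    [[-9, 57, 0], [0, 0, 0.03]],
    [[-15, 92, 0], [0, 0, 0.05]],
    [[-21, 128, 0], [0, 0, 0.07]],
    [[-27, 164, 0], [0, 0, 0.09]],
    [[-32, 200, 0], [0, 0, 0.11]],
    [[-38, 236, 0], [0, 0, 0.13]],
    [[-44, 272, 0], [0, 0, 0.15]],
    [[-50, 308, 0], [0, 0, 0.17]],
  ],
)

```text
time: 21.3
tool_pos: [579.9, -32.4, 270.1]
tcp_rot: [180.0, -0.2, -178.4]
ft_force: [0.5, 0.2, -2.3]
finger_gap: 29.2
grip_force: 62.4
```

```bash
python3 -c "
from h import *
go((569.8,274.2,272,172.7))"
```

```text
t 21.3 pos [579.9 -32.4 270.1] rpy [ 179.96   -0.21 -178.39] gap 29.2 F [ 0.5  0.2 -2.3] g 62.4 j [  -8.    4.   87.    0.   89. -100.]
(569.8, 274.2, 272, 172.7) -> [1.5, 306.8, -1.7] [0.0004, -0.0038, 0.1556]
```

Request:
jog_arm(
  rows=[
    [[0, 35, 0], [0, 0, 0.02]],
    [[0, 70, 0], [0, 0, 0.04]],
    [[0, 105, 0], [0, 0, 0.06]],
    [[1, 140, 0], [0, 0, 0.08]],
    [[1, 175, 0], [0, -0.001, 0.1]],
    [[1, 210, 0], [0, -0.002, 0.12]],
    [[1, 243, 0], [0, -0.002, 0.14]],
    [[1, 270, 0], [0, -0.002, 0.155]],
    [[1, 288, 0], [0, -0.002, 0.155]],
    [[1, 295, 0], [0, -0.002, 0.155]],
  ],
)

```text
time: 22.3
tool_pos: [570.7, 261.9, 270.5]
tcp_rot: [-180.0, -0.1, 172.9]
ft_force: [0.0, -0.1, -1.9]
finger_gap: 29.2
grip_force: 62.3
```

```bash
python3 -c "
from h import *
go((569.8,274.2,240,172.7))"
```

```text
t 22.3 pos [570.7 261.9 270.5] rpy [-1.7995e+02 -6.0000e-02  1.7291e+02] gap 29.2 F [ 0.  -0.1 -1.9] g 62.3 j [ 20.  11.  79.  -0.  90. -63.]
(569.8, 274.2, 240, 172.7) -> [2.3, 12.1, 30.5] [-0.0008, -0.001, 0.0036]
```

Request:
jog_arm(
  rows=[
    [[1, 5, 4], [0, 0, 0.001]],
    [[2, 10, 14], [0, 0, 0.003]],
    [[2, 11, 24], [0, -0.001, 0.0035]],
    [[2, 11, 33], [0, -0.001, 0.0035]],
    [[2, 11, 41], [0, -0.001, 0.0035]],
    [[2, 11, 47], [0, -0.001, 0.0035]],
    [[2, 11, 50], [0, -0.001, 0.0035]],
    [[2, 11, 50], [0, -0.001, 0.0035]],
    [[2, 11, 50], [0, -0.001, 0.0035]],
  ],
)

```text
time: 23.2
tool_pos: [571.4, 271.5, 222.4]
tcp_rot: [180.0, 0.2, 172.6]
ft_force: [0.1, 0.5, -1.8]
finger_gap: 29.2
grip_force: 62.3
```

```bash
python3 - <<'E'
from h import *
go((569.8,274.2,205.4,172.7))
im,d=snap('side'); C=cloud('side',d); cv2.imwrite('pics/s3.png',cv2.resize(im[220:360,240:380],(600,600),interpolation=cv2.INTER_CUBIC))
# reader head +y face: grey pixels with heights 135..175 near label
m=(abs(C[...,0]-570)<80)&(abs(C[...,1]-285)<60)&(C[...,2]>128)&(C[...,2]<165)
P=C[m]; print(len(P),P.min(0).round(1),P.max(0).round(1),np.percentile(P,[5,95],axis=0).round(1).tolist())
m2=(abs(C[...,0]-550)<90)&(abs(C[...,1]-280)<50)&(C[...,2]>85)&(C[...,2]<106); Q=C[m2]; print(len(Q),np.percentile(Q,[2,50,98],axis=0).round(1).tolist())
E
```

```text
t 23.2 pos [571.4 271.5 222.4] rpy [1.7999e+02 1.5000e-01 1.7256e+02] gap 29.2 F [ 0.1  0.5 -1.8] g 62.3 j [ 21.  13.  82.  -0.  85. -62.]
(569.8, 274.2, 205.4, 172.7) -> [2.0, 2.5, 17.0] [0.0003, 0.0027, -0.0024]
326 [535.3 254.7 135.6] [611.7 300.1 164.9] [[537.9, 267.9, 140.5], [605.7, 298.2, 164.6]]
1104 [[492.7, 253.5, 86.8], [547.5, 286.2, 97.5], [609.8, 312.3, 101.2]]
```

View pics/s3.png

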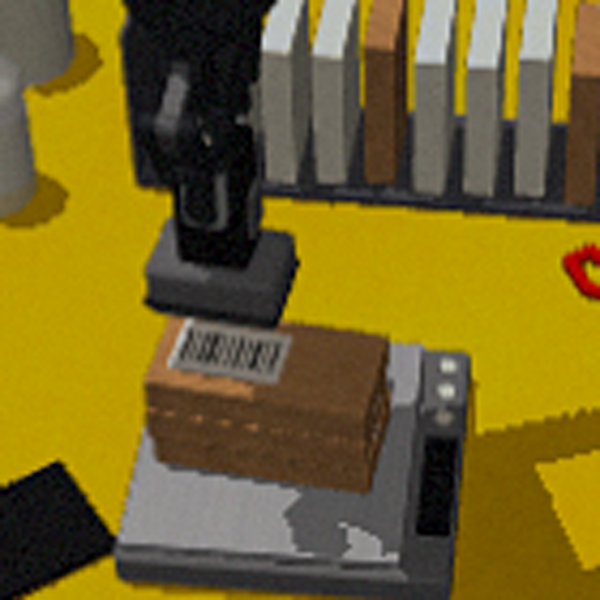

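The crop shows the reader upright above the stack, head at (220,280) with its long side parallel to the label at (230,350). There is a clear gap below it and all the cartons are square. Final descent.

Request:
jog_arm(
  rows=[
    [[0.7, 1, 3], [0, 0.001, -0.001]],
    [[1.5, 2, 7], [0, 0.002, -0.002]],
    [[1.5, 2, 11], [0, 0.002, -0.002]],
    [[1.5, 2, 13.5], [0, 0.002, -0.002]],
    [[1.5, 2, 15], [0, 0.002, -0.002]],
    [[1.5, 2, 15.5], [0, 0.002, -0.002]],
    [[1.5, 2, 15.5], [0, 0.002, -0.002]],
    [[1.5, 2, 15.5], [0, 0.002, -0.002]],
  ],
)

```text
time: 24.05
tool_pos: [570.1, 273.7, 206.7]
tcp_rot: [180.0, 0.0, 172.7]
ft_force: [0.6, 0.6, -1.6]
finger_gap: 29.4
grip_force: 62.3
```

```bash
python3 - <<'E'
from h import *
go((569.8,274.2,205.4,172.7))
im,d=snap('side'); C=cloud('side',d)
m=(abs(C[...,0]-570)<60)&(abs(C[...,1]-285)<60)&(C[...,2]>108)&(C[...,2]<150)
P=C[m]; print(len(P),np.percentile(P,[1,5,95,99],axis=0).round(1).tolist())
go((569.8,274.2,205.4,172.7))
E
```

```text
t 24.05 pos [570.1 273.7 206.7] rpy [1.7999e+02 2.0000e-02 1.7268e+02] gap 29.4 F [ 0.6  0.6 -1.6] g 62.3 j [ 21.  14.  83.  -0.  83. -62.]
(569.8, 274.2, 205.4, 172.7) -> [0.4, 0.5, 1.3] [0.0002, 0.0004, -0.0003]
331 [[535.0, 260.1, 121.7], [536.3, 269.8, 124.2], [604.5, 299.0, 149.4], [607.8, 300.6, 149.9]]
t 24.1 pos [570.1 273.7 206.7] rpy [1.7999e+02 3.0000e-02 1.7268e+02] gap 29.3 F [-0.4  0.4 -3.1] g 62.3 j [ 21.  14.  83.  -0.  83. -62.]
(569.8, 274.2, 205.4, 172.7) -> [0.4, 0.5, 1.3] [0.0002, 0.0005, -0.0003]
```

Request:
jog_arm(
  rows=[
    [[0.3, 0.4, 0.6], [0, 0, 0]],
    [[0.3, 0.4, 1.1], [0, 0, 0]],
    [[0.3, 0.4, 1.1], [0, 0, 0]],
    [[0.3, 0.4, 1.1], [0, 0, 0]],
    [[0.3, 0.4, 1.1], [0, 0, 0]],
    [[0.3, 0.4, 1.1], [0, 0, 0]],
  ],
)

```text
time: 24.7
tool_pos: [569.8, 274.1, 205.4]
tcp_rot: [-180.0, 0.0, 172.7]
ft_force: [0.4, 0.1, -2.8]
finger_gap: 29.1
grip_force: 62.3
```

```bash
python3 - <<'E'
from h import *
go((569.8,274.2,205.4,172.7)); print(r.hand_in())
E
```

```text
t 24.7 pos [569.8 274.1 205.4] rpy [-1.8000e+02  1.0000e-02  1.7268e+02] gap 29.1 F [ 0.4  0.1 -2.8] g 62.3 j [ 21.  14.  83.  -0.  83. -62.]
(569.8, 274.2, 205.4, 172.7) -> [-0.0, 0.1, -0.0] [-0.0, 0.0001, -0.0003]
the job is handed in; nothing more can be done
None
```

Handed in at 24.7 s: both cartons are stacked flush to about 2 mm with the label up, and the reader is held upright about 20 mm above the label, centred to about 2 mm and aligned with its long side; the judge's result was not shown.

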